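# Change over the packing bench's air units

## Task

Change the bench's compressed air over from the unit that is running (its valve lever lies along its pipe) to the one standing by (its lever lies across its pipe). First shut the running unit, turning its lever the quarter turn to the stop, square across the pipe; then open the other one, turning its lever to the stop so that it lies along its pipe. Never have both open at once, and leave both levers released and the tubes and other loose things where they stand.

Things in the scene. Friction and masses are not known exactly. Their poses are not given: they have to be found in the camera images.
- running_unit: Fixed air unit running at the start (lever along its pipe). Pipe 27 mm thick, centre 80 mm up, along this body's x from -130 (robot side) to +165 mm, elbowed down to a 340 x 80 x 8 mm plate. Brass ball valve at x = 0, stem upright on this z axis; origin on the bench under it. At x = +110 mm a 56 mm grey regulator, 145 mm high, gauge to y = -50 mm.
- running_lever (a joint): Lever angle of the running unit about its upright stem, rad. 0 = shut, hard stop, lever square across the pipe to the unit's +y; 1.571 = fully open, hard stop, lever along the pipe to the unit's -x (robot side). Grows anticlockwise from above. Starts at 1.3 to 1.571 (open). Stays where left; turning takes about 0.3 N m (3 to 4 N at the sleeve).
- running_grip (a point): Middle of the black sleeve on the running unit's lever, 90 mm from the stem axis, 150 mm above the bench; moves with the lever. Its y axis points outwards along the lever, z up. Sleeve 85 mm long (45 to 130 mm from the stem axis), 22 mm wide, 12 mm thick, flat and level. What lies under it (pipe, clamp) is at most 99 mm above the bench.
- standby_unit: Fixed air unit standing by at the start (lever across its pipe), on the other side of the bench from the running unit (either may be left). Same shape, sizes and axes as running_unit: x along the pipe away from the robot, z the stem axis, origin on the bench under the stem. Only the lever direction tells the two apart.
- standby_lever (a joint): Lever angle of the standby unit about its upright stem, rad. 0 = shut, hard stop, lever square across the pipe to the unit's +y; 1.571 = fully open, hard stop, lever along the pipe to the unit's -x (robot side). Grows anticlockwise from above. Starts at 0 to 0.2 (shut). Stays where left; turning takes about 0.3 N m (3 to 4 N at the sleeve).
- standby_grip (a point): Middle of the black sleeve on the standby unit's lever, 90 mm from the stem axis, 150 mm above the bench; moves with the lever. Its y axis points outwards along the lever, z up. Sleeve 85 mm long (45 to 130 mm from the stem axis), 22 mm wide, 12 mm thick, flat and level. What lies under it (pipe, clamp) is at most 99 mm above the bench.
- open_tube: Bystander: open cardboard tube, 80 mm across, 88 mm high with a black rim standing on the bench; origin at the centre of its underside.
- tube_mid: Bystander: cardboard tube with black lid, 83 mm across, 88 mm high, standing on the bench; origin at the centre of its underside.
- tube_left: Bystander: cardboard tube with black lid, 83 mm across, 88 mm high, standing on the bench; origin at the centre of its underside.
- tube_right: Bystander: cardboard tube with black lid, 83 mm across, 88 mm high, standing on the bench; origin at the centre of its underside.
- stamp: Bystander: wooden hand stamp with round knob, 60 mm across, 84 mm high, standing on the bench; origin at the centre of its underside.
- tape_dispenser: Bystander: grey tape dispenser 160 x 60 mm, 94 mm high, standing on the bench; origin at the centre of its underside.

How it is judged:
On the way, in this order (a step that is already met when the one before it is completed fails the run):
1. the running unit is shut: its lever at the stop across the pipe (within 0.12 rad), the other still shut (value of joint running_lever below 0.12 rad and value of joint standby_lever below 0.5 rad), for 0.2 s.
2. the standby unit is open: its lever at the stop along the pipe (within 0.12 rad), the first still shut (value of joint standby_lever above 1.45 rad and value of joint running_lever below 0.12 rad), for 0.2 s.
At the end, for the whole second after the job is handed in: The lever of the unit that was running rests within 0.12 rad of its shut stop (across the pipe), the lever of the other rests within 0.12 rad of its open stop (along the pipe); both are still (all of step 2 and velocity of joint running_lever between -0.05 and 0.05 rad/s and velocity of joint standby_lever between -0.05 and 0.05 rad/s); the robot touches nothing.
It fails at once if both units open at once (standby lever more than 0.5 rad open while the running lever is more than 0.35 rad open) (value of joint standby_lever above 0.5 rad and value of joint running_lever above 0.35 rad).
It fails at once if a loose bystander shifted by more than 30 mm or knocked over (distance of any of open_tube, tube_mid, tube_left, tube_right, stamp, tape_dispenser from where it was at the start of the episode above 0.03 m or angle between any of open_tube, tube_mid, tube_left, tube_right, stamp, tape_dispenser's own z axis and vertical above 0.5 rad).
It also fails if it takes over 45 s, if anything falls off the work surface, if the arm or the gripper's body presses on something with over 40 N, if the wrist force passes 120 N, or if a joint passes its speed limit or range.

## Robot

A 7-joint arm with a two-finger parallel gripper is mounted at the origin on the work surface. World frame = base frame: x ahead of the robot, y to its left, z up, the work surface at z = 0. Lengths are in m, angles in rad, forces in N, time in s.
With the tool pointing down it reaches from about 0.4 to 0.875 m from the base axis. Payload 19.3 kg.
Tool frame: the origin (TCP) lies where the fingers leave the gripper's body, on its centre line; the fingertips stand bot.tip_reach ahead of it and the grasp point (between the pads) lies 54 mm ahead of it (bot.tip_reach is the distance from the TCP to the fingertips, in m); z points along the fingers, y is the line along which they close (so a half turn about z gives the same grasp; the last joint's range is limited). The gripper opens to 85 mm and grips with 20 to 120 N. Pads are 22 mm wide; open, the fingers measure 114 mm over their backs; the gripper's body (76 mm by 85 mm) begins 54 mm behind the grasp point. The pads swing forward as they close: fully open they stand 13 mm farther back than shut.
Start: joints at [1.128, 0.521, -0.036, 1.599, 0.021, 1.021, -0.113], TCP at [0.228, -0.582, 0.304] pointing down, gripper open.
Joint ranges: [-2.91, 2.91], [-0.3, 2.13], [-1.5, 1.42], [0.17, 2.43], [-1.26, 4.41], [0.16, 1.93], [-2.52, 2.52]. Speed limits (rad/s): [1.89, 1.89, 2.39, 2.39, 3.01, 3.01, 3.01].

## Interface

Orientations are given as [roll, pitch, yaw] about the fixed x, y, z axes, in that order (R = Rz(yaw) Ry(pitch) Rx(roll)).
In Python, from workcell import bot gives the robot as it stands. The module is installed in compiled form; this text tells all that it offers.
- The arm moves only by the shell command python3 -m jog 'ROWS' [FORCE]. ROWS is JSON, a list that holds one entry, the list of rows, each a list of 7 numbers: the shift along the tool's x, y, z in mm, then the turn, a rotation vector about the tool's x, y, z in rad, then the opening, from 0 (shut) to 1 (fully open). In form: [[[tx, ty, tz, wx, wy, wz, fingers], ...]]. A call has 1 to 5 rows; each row shifts and turns the commanded pose from where the row before left it, along the tool's axes as they then stand; what a row does not reach is not made up. A row lasts 1/10 s, in which the tool goes at most 50 mm and 8.59 degrees, less where a joint would pass 70% of its speed; a pose out of reach is approached as far as the arm can. A call is refused whole if a number of a shift passes 50 or a number of a turn 0.15, either way. A call with a gripper value outside its range is refused whole. The fingers move at their own pace and stop on an object; FORCE is the grip in N (left out, the last holds). Time passes only in rows, so rows that do not move let the fingers close. It gives the time, the measured TCP pose, the force, the opening and the grip force at its end, in the units of the state.
- bot.observe(): the state, without advancing time (a new reading comes with each control period).
- bot.grab_frame(name): name is "side" or "top" or "wrist"; returns a dict with "img" (420x560x3 uint8, red, green, blue), "intrinsics" (3x3 intrinsics, pixels), "R" (3x3) and "t" (3): a world point X has camera coordinates R X + t; the wrist camera has in their place "tool_from_camera" (4x4, takes a point from camera to tool coordinates, whose origin is the TCP and whose axes are the flange's). Camera axes: x right, y down, z forward; pixel columns grow to the right and rows downward; lengths in m; the calibration is good to about 2 mm. The wrist camera is an equidistant fisheye: a pixel r from the principal point sees the ray r / f radians off the axis. A picture is of the moment at which its call begins: read the wrist's pose just before it. There is no depth.
- bot.job_done(): hands the job in; it is judged then, once.
Trained networks look in a picture, given as the dict that the camera call returned (one of the last four; its "shot" number tells which), for a name from the list of things; names that differ only in an ending like _2 or _b are one class to them, and where a whole thing is asked for, a point or a joint stands for the part that bears it (a point fixed in the world has none). Each returns a list of dicts, best first, with "conf" (0 to 1); they miss things now and then, are a little off and sometimes report something else, mostly with a low value. They report only what shows in the picture. A call takes as long as a camera call.
- bot.trace(query, picture): "region" (420x560 bool, what is visible of it).
- bot.spot_point(query, picture): "xyz" ([x, y, z] in m, in world coordinates, good to about 4 mm: a listed point, or the origin of a listed thing).
The state is a dict: "clock": time; "qpos": joint angles; "qd": joint speeds; "joint_efforts": joint torques, N m; "position": TCP position; "tool_rot": TCP orientation; "force": force on the tool from outside, world axes, zero at the start; "moment": the same for the moment, N m; "grip_width": finger opening in m; "finger_force": force on a finger pad.
Only numpy, scipy, OpenCV 4.12 (cv2) and the standard library are available. Lean on these libraries where they do the work, as an engineer would, in place of code of your own. Each camera call takes 0.05 s, during which the arm holds its last target. There are 200 camera calls.

## Working session

There is one attempt and no reset: what is moved stays moved. The work goes in short steps, Python scripts to look and compute and a shell command to move; the robot and the scene stay as the last step left them, time stands still between calls to the robot, and variables do not carry over. Pictures are saved under pics/ and viewed, at most 10 in all, crops included, and the job is handed in when it is done.

```bash
mkdir -p pics; python3 - <<'E'
from workcell import bot
import cv2, numpy as np
s=bot.observe(); print(s['clock'],s['position'],s['tool_rot'],s['grip_width'],bot.tip_reach)
for n in ['top','side']:
    p=bot.grab_frame(n); cv2.imwrite(f'pics/{n}0.png',p['img'][:,:,::-1])
    K=np.array(p['intrinsics']);R=np.array(p['R']);t=np.array(p['t'])
    for q in ['running_unit','standby_unit','running_grip','standby_grip','open_tube','tube_mid','tube_left','tube_right','stamp','tape_dispenser']:
        for d in bot.spot_point(q,p)[:2]:
            x=np.array(d['xyz']);c=K@(R@x+t);print(n,q,round(d['conf'],2),x.round(3),(c[:2]/c[2]).round())
E
```

```text
0.0 [ 0.22754199 -0.58184894  0.30332348] [-3.14047450e+00  8.31459440e-05  3.72808392e-01] 0.08556551898476936 0.0726
top running_unit 0.85 [ 0.492 -0.204 -0.   ] [338. 227.]
top running_unit 0.47 [0.542 0.294 0.154] [182. 209.]
top standby_unit 0.86 [0.523 0.206 0.003] [216. 219.]
top running_grip 0.66 [ 0.406 -0.196  0.152] [343. 252.]
top standby_grip 0.6 [0.538 0.296 0.151] [182. 211.]
top open_tube 0.79 [0.494 0.006 0.003] [276. 227.]
top tube_mid 0.51 [0.639 0.452 0.008] [143. 186.]
top tube_left 0.95 [ 0.375 -0.451  0.   ] [413. 261.]
top tube_right 0.81 [ 0.404  0.471 -0.001] [138. 256.]
top stamp 0.51 [0.639 0.452 0.005] [144. 186.]
top tape_dispenser 0.63 [ 0.617 -0.48   0.   ] [419. 189.]
side running_unit 0.73 [ 0.497 -0.203  0.004] [310. 204.]
side standby_unit 0.87 [0.522 0.209 0.003] [248. 278.]
side running_grip 0.63 [ 0.409 -0.192  0.148] [335. 179.]
side standby_grip 0.82 [0.541 0.298 0.15 ] [222. 261.]
side open_tube 0.8 [0.497 0.007 0.004] [285. 239.]
side open_tube 0.57 [ 0.681  0.008 -0.   ] [237. 224.]
side tube_mid 0.58 [ 0.683  0.006 -0.002] [237. 223.]
side tube_left 0.69 [ 0.375 -0.455  0.   ] [364. 178.]
side tube_left 0.64 [0.539 0.298 0.148] [223. 261.]
side tube_right 0.67 [ 0.406  0.472 -0.001] [235. 366.]
side stamp 0.79 [0.64  0.446 0.002] [167. 322.]
side tape_dispenser 0.83 [ 0.618 -0.478 -0.   ] [310. 160.]
```

View pics/top0.png

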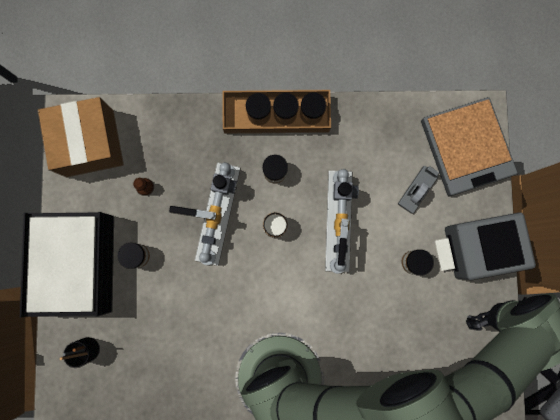

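View pics/side0.png

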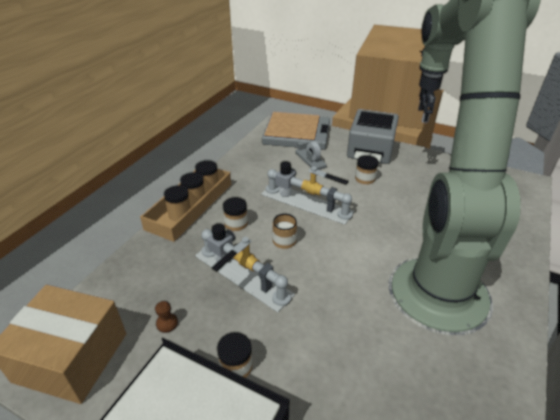

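The top view shows the running unit on the right: stem about (341,225), lever toward the robot at (342,250). The standby unit is on the left: stem about (214,217), lever to the left at (182,211). The side view agrees. Next I triangulate the sleeves and work out the yaws.

```bash
cat > h.py <<'E'
from workcell import bot
import cv2, numpy as np
def cam(p): return np.array(p['intrinsics']),np.array(p['R']),np.array(p['t'])
def P(p): K,R,t=cam(p); return K@np.c_[R,t]
def onplane(p,uv,z):
    K,R,t=cam(p); c=-R.T@t; d=R.T@np.linalg.solve(K,[*uv,1]); return c+d*(z-c[2])/d[2]
def tri(a,ua,b,ub):
    X=cv2.triangulatePoints(P(a),P(b),np.array(ua,float).reshape(2,1),np.array(ub,float).reshape(2,1))[:,0]; return X[:3]/X[3]
E
python3 - <<'E'
from h import *
a=bot.grab_frame('top');b=bot.grab_frame('side')
g={'running':[.407,-.194,.15],'standby':[.54,.297,.15]}
o={'running':[.4945,-.2035],'standby':[.5225,.2075]}
for u in g:
    for q in ['_grip','_lever']:
        cs=[]
        for p in (a,b):
            best=None
            for d in bot.trace(u+q,p)[:3]:
                m=d['region']; c=np.argwhere(m).mean(0)[::-1]; print(u+q,round(d['conf'],2),m.sum(),c.round(1))
                x=P(p)@[*g[u],1]
                if best is None and np.hypot(*(x[:2]/x[2]-c))<25: best=m
            if best is not None:
                gray=p['img'].max(2); mm=best&(gray<60); print(' dark',mm.sum())
                cs.append(np.argwhere(mm).mean(0)[::-1])
                if p is a:
                    r=cv2.fitLine(np.argwhere(mm)[:,::-1].astype(np.float32),2,0,.01,.01).ravel()
                    e=[onplane(a,r[2:]+k*r[:2],.15)[:2] for k in(-10,10)]; v=e[1]-e[0]; print(' lever line deg',np.degrees(np.arctan2(v[1],v[0])).round(1))
        if len(cs)==2: print('  TRI',tri(a,cs[0],b,cs[1]).round(4))
    # regulator knob
    x0=np.array(o[u]); m0=bot.trace(u+'_unit',a)
    for d in m0[:1]:
        m=d['region']; r=cv2.minAreaRect(np.argwhere(m)[:,::-1].astype(np.float32)); print(u,'rect',r)
    uv=(345,189) if u=='running' else (220,181)
    w=np.zeros((420,560),bool); w[uv[1]-14:uv[1]+14,uv[0]-14:uv[0]+14]=1
    n,l,st,ce=cv2.connectedComponentsWithStats(((a['img'].max(2)<45)&w).astype(np.uint8))
    k=1+np.argmax(st[1:,4]); X=onplane(a,ce[k],.145)[:2]; v=X-x0; print('knob',ce[k],st[k],X.round(3),'dist',np.hypot(*v).round(3),'yaw',np.degrees(np.arctan2(v[1],v[0])).round(1))
im=cv2.resize(a['img'][150:290,150:370],(800,509),interpolation=cv2.INTER_CUBIC); cv2.imwrite('pics/crop.png',im[:,:,::-1])
E
```

```text
running_grip 0.79 338 [342.9 242. ]
 dark 191
 lever line deg -6.5
running_grip 0.56 184 [327.8 175.4]
running_grip 0.21 2935 [308.6 192.3]
 dark 70
  TRI [ 0.4069 -0.1946  0.1483]
running_lever 0.79 333 [342.9 241.6]
 dark 187
 lever line deg -6.2
running_lever 0.69 589 [310.6 154.6]
running_lever 0.62 809 [284.2 230.1]
running_lever 0.51 188 [330.2 176. ]
 dark 72
  TRI [ 0.4067 -0.1949  0.1479]
running rect ((341.8116455078125, 221.0856170654297), (30.423583984375, 104.26184844970703), 2.12109637260437)
knob [347.11267606 189.77464789] [338 182  20  17 213] [ 0.598 -0.215] dist 0.104 yaw -6.5
standby_grip 0.56 277 [192.9 212.5]
standby_grip 0.3 304 [343.  240.7]
 dark 151
 lever line deg -99.2
standby_grip 0.85 387 [230.  254.4]
 dark 155
  TRI [0.5385 0.2926 0.1474]
standby_lever 0.78 303 [194.1 212.5]
standby_lever 0.26 2657 [215.  213.4]
 dark 155
 lever line deg -99.3
standby_lever 0.86 350 [230.3 254.2]
 dark 155
  TRI [0.5384 0.2932 0.148 ]
standby rect ((200.33045959472656, 209.58883666992188), (59.71973419189453, 102.13749694824219), 13.535857200622559)
knob [219.75675676 181.77027027] [213 175  14  14 148] [0.628 0.18 ] dist 0.108 yaw -14.5
```

View pics/crop.png

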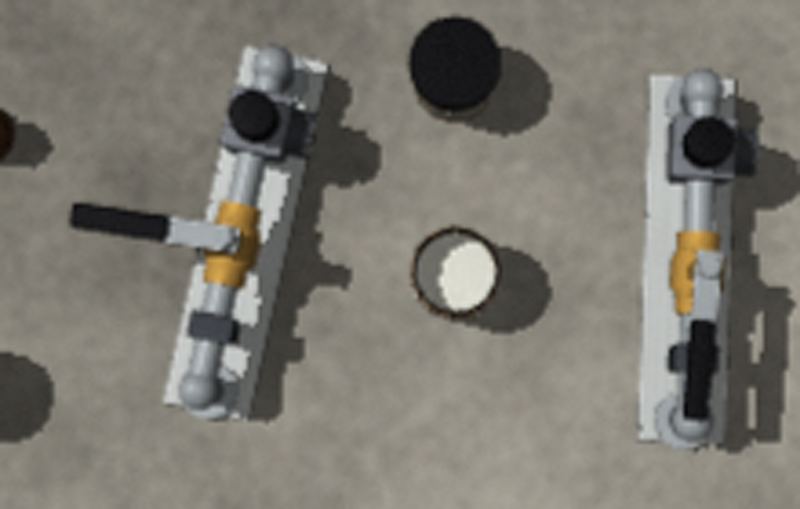

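The crop shows the running plate yawed about -2° with its lever at about 174°. The standby plate is yawed about -13° with its lever at about 81°. I'm moving above the running sleeve, translating first and then turning +153° so the last joint stays in range during the sweep.

```bash
python3 -m jog '[[[31,-29.5,0,0,0,0,1],[31,-29.5,0,0,0,0,1],[31,-29.5,0,0,0,0,1],[31,-29.5,0,0,0,0,1],[31,-29.5,0,0,0,0,1]]]'
python3 -m jog '[[[31,-29.5,0,0,0,0,1],[31,-29.5,0,0,0,0,0.5],[31,-29.5,0,0,0,0,0.5],[31,-29.5,0,0,0,0,0.5],[31,-29.5,0,0,0,0,0.5]]]'
for i in 1 2 3; do python3 -m jog '[[[0,0,0,0,0,-0.148,0.5],[0,0,0,0,0,-0.148,0.5],[0,0,0,0,0,-0.148,0.5],[0,0,0,0,0,-0.148,0.5],[0,0,0,0,0,-0.148,0.5]]]'; done
python3 -c "
from workcell import bot
s=bot.observe();print(s['position'],s['tool_rot'],s['qpos'],s['grip_width'])"
```

```text
clock: 2.2
position: [0.3187, -0.3867, 0.3041]
tool_rot: [3.141, -0.0, 0.373]
force: [0.4, -1.2, 1.3]
grip_width: 0.0855
finger_force: 0.0
clock: 2.7
position: [0.4094, -0.1928, 0.3042]
tool_rot: [3.141, -0.0, 0.373]
force: [1.3, -1.2, 0.5]
grip_width: 0.0428
finger_force: 0.0
clock: 3.2
position: [0.4089, -0.1944, 0.304]
tool_rot: [3.141, 0.0, 1.119]
force: [0.6, 0.0, -0.3]
grip_width: 0.043
finger_force: 0.0
clock: 3.7
position: [0.4089, -0.1945, 0.304]
tool_rot: [3.141, 0.0, 1.859]
force: [0.5, -0.3, 0.6]
grip_width: 0.0428
finger_force: 0.0
clock: 4.2
position: [0.4089, -0.1945, 0.304]
tool_rot: [-3.142, 0.0, 2.599]
force: [-0.8, -0.7, -0.1]
grip_width: 0.0427
finger_force: 0.0
[ 0.40890383 -0.19449246  0.30401625] [-3.14153707e+00  2.85599806e-04  2.59872810e+00] [ 0.82419015  0.29535436 -0.6165271   2.00973468  0.21675524  0.89984064
  1.12029349] 0.04272399372767476
```

```bash
python3 -m jog '[[[0,0,0,0,0,-0.145,0.5],[0,0,0,0,0,-0.145,0.5],[0,0,0,0,0,-0.145,0.5],[0,0,20,0,0,0,0.5],[0,0,20,0,0,0,0.5]]]'
python3 -m jog '[[[0,0,20,0,0,0,0.5],[0,0,20,0,0,0,0.5],[0,0,20,0,0,0,0.5],[0,0,6,0,0,0,0.4],[0,0,0,0,0,0,0.36]]]'
python3 - <<'E'
from h import *
s=bot.observe();print(s['position'],s['tool_rot'],s['qpos'],s['grip_width'],s['force'])
p=bot.grab_frame('wrist');cv2.imwrite('pics/w1.png',p['img'][:,:,::-1])
E
```

```text
clock: 4.7
position: [0.409, -0.1948, 0.2637]
tool_rot: [-3.141, 0.001, 3.027]
force: [1.1, 0.1, -0.7]
grip_width: 0.0429
finger_force: 0.0
clock: 5.2
position: [0.4088, -0.1943, 0.1976]
tool_rot: [3.141, -0.001, 3.028]
force: [0.2, -0.5, -0.0]
grip_width: 0.0306
finger_force: 0.0
[ 0.40879626 -0.19426863  0.19761669] [ 3.14109262e+00 -1.01206054e-03  3.02803200e+00] [ 0.79132491  0.47698184 -0.60973577  2.11157097  0.43244869  0.67699628
  1.34750218] 0.030555696093780966 [ 0.197206   -0.46194665 -0.00987774]
```

View pics/w1.png

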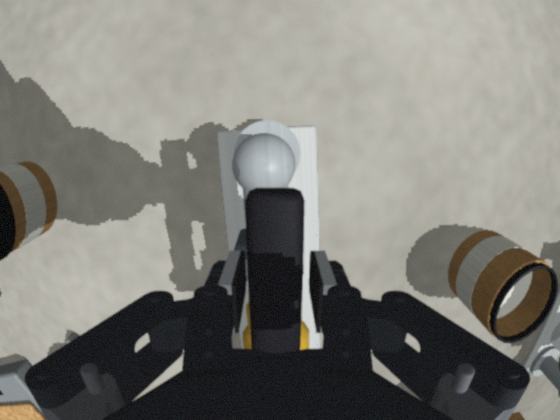

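The fingers straddle the running sleeve, centred in the wrist view (sleeve at about (275,270), pads at 235 and 320). Now I sweep it clockwise.

```bash
for i in 1 2; do python3 -m jog '[[[-0.4,8.7,0,0,0,0.1,0.36],[-0.4,8.7,0,0,0,0.1,0.36],[-0.4,8.7,0,0,0,0.1,0.36],[-0.4,8.7,0,0,0,0.1,0.36],[-0.4,8.7,0,0,0,0.1,0.36]]]'; done
python3 -m jog '[[[-0.4,8.7,0,0,0,0.1,0.36],[-0.4,8.7,0,0,0,0.1,0.36],[-0.4,8.7,0,0,0,0.1,0.36],[-0.4,8.7,0,0,0,0.1,0.36]]]'
python3 -m jog '[[[-0.1,4.4,0,0,0,0.05,0.36],[-0.1,4.4,0,0,0,0.05,0.36]]]'
```

```text
clock: 5.75
position: [0.4244, -0.1543, 0.199]
tool_rot: [-3.141, 0.001, 2.523]
force: [-1.3, -3.7, -1.3]
grip_width: 0.0307
finger_force: 1.7
clock: 6.25
position: [0.4572, -0.1262, 0.1991]
tool_rot: [3.141, 0.001, 2.023]
force: [-1.7, -4.8, 0.4]
grip_width: 0.0308
finger_force: 1.7
clock: 6.65
position: [0.4905, -0.1173, 0.199]
tool_rot: [3.141, 0.0, 1.623]
force: [-3.2, -3.8, 0.6]
grip_width: 0.0306
finger_force: 1.6
clock: 6.85
position: [0.4992, -0.1171, 0.199]
tool_rot: [3.141, 0.0, 1.525]
force: [-3.4, -2.5, 0.0]
grip_width: 0.0308
finger_force: 1.5
```

```bash
python3 -m jog '[[[0,3,0,0,0,0.02,0.36],[0,2,0,0,0,0,0.36]]]';python3 -m jog '[[[0,2,0,0,0,0,0.36],[0,1,0,0,0,0,0.36]]]'; python3 -m jog '[[[0,2,0,0,0,0,0.36],[0,0,0,0,0,0,0.36]]]'
```

```text
clock: 7.05
position: [0.5036, -0.1171, 0.1985]
tool_rot: [-3.141, -0.0, 1.508]
force: [-14.5, 2.2, 9.4]
grip_width: 0.0309
finger_force: 7.3
clock: 7.25
position: [0.5042, -0.1171, 0.198]
tool_rot: [-3.135, -0.0, 1.509]
force: [-29.2, 3.8, 24.6]
grip_width: 0.0311
finger_force: 14.6
clock: 7.45
position: [0.5045, -0.1172, 0.1977]
tool_rot: [-3.131, -0.0, 1.509]
force: [-36.0, 5.3, 26.5]
grip_width: 0.0312
finger_force: 18.4
```

Force jumped at the stop. Back off, widen and lift.

```bash
python3 -m jog '[[[0,-4,0,0,0,0,0.36],[0,-4,0,0,0,0,0.5],[0,0,0,0,0,0,0.5]]]'; python3 -m jog '[[[0,0,-20,0,0,0,0.5],[0,0,-30,0,0,0,0.5],[0,0,-30,0,0,0,0.5],[0,0,-20,0,0,0,0.5],[0,0,0,0,0,0,0.5]]]'
python3 - <<'E'
from h import *
s=bot.observe();print(s['position'],s['tool_rot'],s['qpos'],s['force'])
p=bot.grab_frame('wrist');cv2.imwrite('pics/w2.png',p['img'][:,:,::-1])
E
```

```text
clock: 7.75
position: [0.501, -0.117, 0.1984]
tool_rot: [3.141, -0.0, 1.508]
force: [-0.7, 0.2, 0.2]
grip_width: 0.0431
finger_force: 0.0
clock: 8.25
position: [0.5023, -0.1171, 0.3007]
tool_rot: [3.137, 0.0, 1.508]
force: [0.3, 0.6, -1.1]
grip_width: 0.0427
finger_force: 0.0
[ 0.50225132 -0.11707722  0.30069154] [3.13660990e+00 3.76518856e-04 1.50819259e+00] [ 0.30126707  0.35817775 -0.23977493  1.88289306  0.1062306   0.90768686
 -0.05154694] [ 0.29029511  0.57489091 -1.0848033 ]
```

View pics/w2.png

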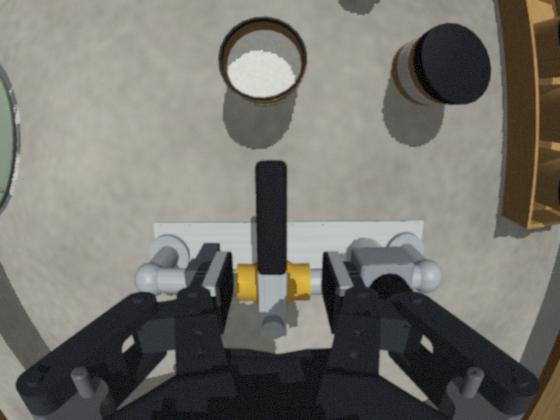

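The running lever is square across its pipe (sleeve upright at column 272, pipe horizontal). On to the standby sleeve.

```bash
for i in 1 2; do python3 -m jog '[[[41.3,1.1,0,0,0,0,0.5],[41.3,1.1,0,0,0,0,0.5],[41.3,1.1,0,0,0,0,0.5],[41.3,1.1,0,0,0,0,0.5],[41.3,1.1,0,0,0,0,0.5]]]'; done
python3 -m jog '[[[0,0,0,0,0,0.1,0.5],[0,0,10,0,0,0,0.5],[0,0,10,0,0,0,0.5]]]'
python3 - <<'E'
from h import *
s=bot.observe();print(s['position'],s['tool_rot'],s['qpos'],s['force'])
p=bot.grab_frame('wrist');cv2.imwrite('pics/w3.png',p['img'][:,:,::-1])
E
```

```text
clock: 8.8
position: [0.5193, 0.0904, 0.2971]
tool_rot: [-3.141, -0.0, 1.508]
force: [0.9, -0.2, -0.3]
grip_width: 0.043
finger_force: 0.0
clock: 9.3
position: [0.5378, 0.2962, 0.2968]
tool_rot: [-3.141, 0.0, 1.508]
force: [1.0, -0.4, -0.4]
grip_width: 0.0428
finger_force: 0.0
clock: 9.6
position: [0.5379, 0.2937, 0.2764]
tool_rot: [-3.141, 0.001, 1.41]
force: [0.8, -0.1, -0.1]
grip_width: 0.0431
finger_force: 0.0
[0.53794183 0.29373846 0.27636318] [-3.14117957e+00  9.05476217e-04  1.40989717e+00] [-0.39198947  0.54451353 -0.29904315  1.64995403  0.18569509  0.97604995
 -0.91573921] [ 0.75312045 -0.10389591 -0.05734095]
```

View pics/w3.png

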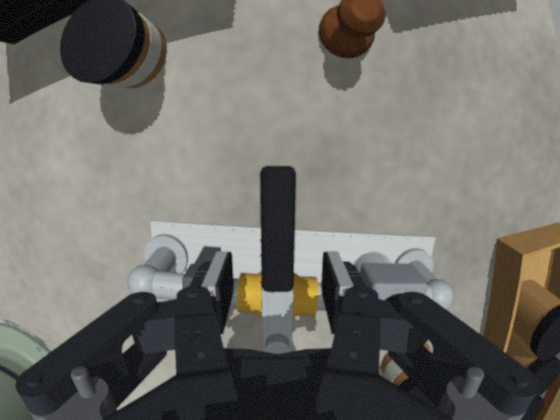

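The sleeve is centred between the fingers (column 278). Descend and sweep anticlockwise.

```bash
python3 -m jog '[[[0,0,25,0,0,0,0.5],[0,0,25,0,0,0,0.5],[0,0,20,0,0,0,0.5],[0,0,7,0,0,0,0.36],[0,0,0,0,0,0,0.36]]]'
for i in 1 2; do python3 -m jog '[[[-0.4,-8.7,0,0,0,-0.1,0.36],[-0.4,-8.7,0,0,0,-0.1,0.36],[-0.4,-8.7,0,0,0,-0.1,0.36],[-0.4,-8.7,0,0,0,-0.1,0.36],[-0.4,-8.7,0,0,0,-0.1,0.36]]]'; done
python3 -m jog '[[[-0.4,-8.7,0,0,0,-0.1,0.36],[-0.4,-8.7,0,0,0,-0.1,0.36],[-0.4,-8.7,0,0,0,-0.1,0.36],[-0.4,-8.7,0,0,0,-0.1,0.36]]]'
python3 -m jog '[[[-0.1,-4.4,0,0,0,-0.05,0.36],[-0.1,-4.4,0,0,0,-0.05,0.36]]]'
```

```text
clock: 10.15
position: [0.5378, 0.2936, 0.2]
tool_rot: [-3.14, 0.001, 1.408]
force: [0.2, -0.1, -0.3]
grip_width: 0.0304
finger_force: 0.0
clock: 10.65
position: [0.4956, 0.2908, 0.2022]
tool_rot: [3.139, -0.0, 1.912]
force: [3.9, 0.2, -3.3]
grip_width: 0.0306
finger_force: 1.7
clock: 11.15
position: [0.4594, 0.2675, 0.2022]
tool_rot: [3.139, 0.001, 2.412]
force: [1.5, 3.6, -2.1]
grip_width: 0.0305
finger_force: 1.8
clock: 11.55
position: [0.4416, 0.2379, 0.2022]
tool_rot: [3.139, 0.002, 2.813]
force: [-0.7, 4.6, -0.9]
grip_width: 0.031
finger_force: 1.9
clock: 11.75
position: [0.4392, 0.2293, 0.2021]
tool_rot: [3.14, 0.002, 2.91]
force: [-1.6, 4.7, -0.3]
grip_width: 0.0308
finger_force: 1.8
```

```bash
python3 -m jog '[[[0,-3,0,0,0,-0.02,0.36],[0,-2,0,0,0,0,0.36]]]';python3 -m jog '[[[0,-2,0,0,0,0,0.36],[0,-1,0,0,0,0,0.36]]]'; python3 -m jog '[[[0,-2,0,0,0,0,0.36],[0,0,0,0,0,0,0.36]]]'
```

```text
clock: 11.95
position: [0.4381, 0.2242, 0.2017]
tool_rot: [3.141, 0.001, 2.927]
force: [-1.2, 4.0, 1.4]
grip_width: 0.0306
finger_force: 1.7
clock: 12.15
position: [0.4374, 0.2216, 0.2013]
tool_rot: [3.14, 0.001, 2.927]
force: [1.0, 7.9, 2.1]
grip_width: 0.031
finger_force: 4.1
clock: 12.35
position: [0.4373, 0.2212, 0.2014]
tool_rot: [3.137, 0.001, 2.928]
force: [3.9, 16.4, -4.9]
grip_width: 0.0305
finger_force: 8.2
```

```bash
python3 -m jog '[[[0,-2,0,0,0,0,0.36],[0,-1,0,0,0,0,0.36],[0,0,0,0,0,0,0.36],[0,0,0,0,0,0,0.36]]]'; python3 -m jog '[[[0,4,0,0,0,0,0.36],[0,3,0,0,0,0,0.5],[0,1,0,0,0,0,0.5]]]'; python3 -m jog '[[[0,0,-20,0,0,0,0.5],[0,0,-30,0,0,0,0.5],[0,0,-30,0,0,0,0.5],[0,0,-20,0,0,0,0.5],[0,0,0,0,0,0,0.5]]]'
python3 - <<'E'
from h import *
s=bot.observe();print(s['position'],s['force'])
p=bot.grab_frame('wrist');a=bot.grab_frame('top')['img']
cv2.imwrite('pics/w4.png',np.hstack([cv2.resize(p['img'],(400,300)),cv2.resize(a,(400,300))])[:,:,::-1])
E
```

```text
clock: 12.75
position: [0.4371, 0.2206, 0.2016]
tool_rot: [3.132, 0.002, 2.93]
force: [9.1, 31.9, -18.1]
grip_width: 0.0308
finger_force: 16.6
clock: 13.05
position: [0.4377, 0.2239, 0.2008]
tool_rot: [-3.141, -0.0, 2.927]
force: [-0.3, 0.4, -0.0]
grip_width: 0.0426
finger_force: 0.0
clock: 13.55
position: [0.4383, 0.2241, 0.3031]
tool_rot: [3.14, 0.003, 2.927]
force: [0.2, -0.2, -0.0]
grip_width: 0.0427
finger_force: 0.0
[0.43831538 0.22409797 0.30310186] [ 0.19426807 -0.20055217 -0.01561402]
```

View pics/w4.png

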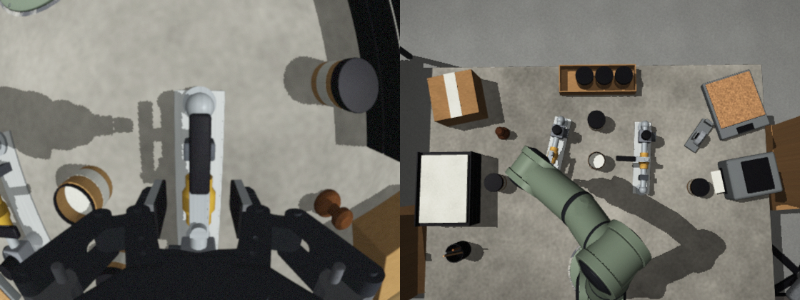

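The standby lever lies along its pipe (column 200 in the left half), the running lever is across its pipe in the top view at (627,158), and the loose things are undisturbed.

```bash
python3 -c "
from workcell import bot
print(bot.job_done())"
```

```text
the job is handed in; nothing more can be done
None
```

The air is changed over: I shut the running unit's lever against its stop, then opened the standby unit's lever against its stop, released both with nothing loose disturbed, and handed the job in at about 13.6 s; the hand-in returned no verdict.

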